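# Pack a carton in the transit case and fasten the hasp

### The arm

A 6-joint arm with a two-finger parallel gripper is mounted at the origin on a cart in front of the work surface, level with it; the furniture and walls round the work are solid. World frame = base frame: x ahead of the robot, y to its left, z up, the work surface at z = 0. Lengths are in mm, angles in rad, forces in N, time in s.
With the tool pointing down it reaches from about 250 to 800 mm from the base axis. Payload 3.9 kg.
Tool frame: the origin (TCP) lies midway between the tips of the shut fingers; the grasp point (between the pads) lies 19 mm behind it; x points along the fingers, y is the direction in which the jaws open and shut, and the axes are right-handed (so a half turn about x gives the same grasp; the last joint's range is limited). The gripper opens to 85 mm and grips with 20 to 120 N. Pads are 22 mm wide; open, the fingers measure 114 mm over their backs; the gripper's body (76 mm by 85 mm) begins 54 mm behind the grasp point. The pads swing forward as they close: fully open they stand 13 mm farther back than shut.
Start: joints at [1.149, 0.26, -0.138, 1.173, 0, 1.571], TCP at [214.931, 478.978, 231.304] pointing down, gripper open.
Joint ranges: [-2.78, 2.78], [-0.83, 1.72], [-1.28, 1.37], [-1.9, 2.12], [-1.57, 1.48], [-3.14, 3.14]. Speed limits (rad/s): [2.57, 2.57, 3.14, 3.14, 3.14, 3.14].

### API

Orientations are given as a unit quaternion [w, x, y, z].
In Python, from cell import * gives the robot as it stands.
- The arm moves only by the tool move_arm, never from a script. Its argument "moves" is a list of rows, each a list of 5 numbers: the shift along the tool's x, y, z in cm, then the turn about the tool's x in degrees, then the opening, from 0 (shut) to 1 (fully open). A call has 1 to 12 rows; each row is the pose to reach, as a shift and turn from the pose commanded when the call began, along the tool's axes at that moment; what a row does not reach only later rows make up. A row lasts 1/8 s, in which the tool goes at most 62.5 mm and 10.7 degrees, less where a joint would pass 70% of its speed; a pose out of reach is approached as far as the arm can. A call with a gripper value outside its range is refused whole. The fingers move at their own pace and stop on an object; the grip force is fixed at half the most. Time passes only in rows, so rows that repeat a pose let the fingers close. It gives the time, the measured TCP pose, the force and the opening at its end, in the units of the state.
- read_state(): the state, without advancing time (a new reading comes with each control period).
- grab_frame(name): name is "side" or "top"; returns the picture (480x640x3 uint8, blue, green, red); there is no depth.
- camera_params(name): a dict with "fx", "fy", "cx", "cy" (pixels), "k1" (the pictures are not rectified: a ray, as slopes to the right and down, at radius r is drawn at 1 + k1 r^2 times it, then the intrinsics apply), "extrinsics" (4x4, takes a point from camera to world coordinates). Camera axes: x right, y down, z forward; pixel columns grow to the right and rows downward; lengths in mm; the calibration is good to about 2 mm. A picture is of the moment at which its call begins. camera_params takes no time and is no camera call.
- job_done(): hands the job in, once; it reports no verdict.
The state is a dict: "time": time; "joint_pos": joint angles; "qvel": joint speeds; "joint_torque": joint torques, N m; "tool_pos": TCP position; "eef_rot": TCP orientation; "contact_force": force on the tool from outside, world axes, zero at the start; "ft_torque": the same for the moment, N m; "gripper_width": finger opening in mm.
Only numpy, scipy, OpenCV 4.12 (cv2) and the standard library are available. Lean on these libraries where they do the work, as an engineer would, in place of code of your own. Each camera call takes 0.05 s, during which the arm holds its last target.

### The job

Of the two cartons standing near each other to the right of the plywood transit case, pack the lower, pale one into the open case, setting it down gently so that it lies flat on the case's floor, then shut the lid fully. Next swing the steel hasp right over until it lies flat on the lid with the turn catch standing through its slot, and after that turn the catch clockwise (seen from above) to its stop, so that its bar lies across the hasp. Leave the tall carton, the stapler and the tape roll where they are.

Things in the scene. Friction and masses are not known exactly. Their poses are not given: they have to be found in the camera images.
- case: Plywood transit case, fixed, 200 x 200 mm. Origin: centre of its underside on the table; x points from its front (robot's side) to its back, z up. At the front (x -100 to -54 mm) a solid deck, top 87 mm up; behind it the open well, inside 146 mm (x -54 to 92) by 184 mm (y), rim 75 mm and floor 8 mm above the table, walls 8 mm thick.
- case_floor (a point): Centre of the well's floor: in the case's frame (19, 0, 8) mm; axes as the case's.
- lid_hinge (a point): Middle of the lid's hinge axis, at the back of the case: (100, 0, 75) mm in the case's frame. The axis runs along the case's y.
- lid (a joint): Angle of the plywood lid (152 mm from hinge to free edge, 200 mm wide, 12 mm thick): 0 = shut, top at 87 mm, flush with the deck; grows as it opens upwards and back, 1.57 = upright, stop at 1.9. The stiff hinge holds it at any angle (about 2 to 4 N at the free edge move it).
- lid_edge (a point): Middle of the lid's free edge, on its outer (upper when shut) face; moves with the lid; x points along the lid towards the hinge, z out of the outer face.
- hasp_hinge (a point): Middle of the hasp's hinge axis on the deck: (-75, 0, 92) mm in the case's frame. The axis runs along the case's y.
- hasp (a joint): Angle of the hasp, a steel plate 122 mm long, 46 mm wide, 4 mm thick, with a 10 mm bent-up lip at its end and a slot 22 mm wide, 33 to 95 mm from the hinge (solid beyond). 0 = closed, flat over the lid towards the case's +x, upper face 93 mm above the table; 1.57 = upright; more = leaning to the front, stop at 2.1. Stiff: stays at any angle, 1 to 2 N at its end move it.
- hasp_push (a point): Middle of the solid part of the hasp near its end, 108 mm from the hinge, on the face that is the upper one when closed (the face towards the robot while the hasp stands open); moves with the hasp; its x points away from the hinge, z out of that face.
- catch (a joint): Angle of the dark steel turn catch on the lid: 0 = its bar points along the case's x, so that the hasp's slot passes over it; grows clockwise seen from above; 1.5 = stop, bar across the hasp. Friction holds it where it is.
- catch_top (a point): Centre of the top of the catch's bar; moves with lid and catch; x along the bar, z out of the lid. Bar 44 mm long, 10 mm wide, 30 mm high, on a 12 mm post on the lid, 111 mm from the lid's hinge axis, midway across. Lid shut: the bar reaches from 97 to 127 mm above the table, its top 34 mm above the closed hasp's upper face.
- carton: The carton to pack, to the right of the case: the lower, pale grey-white one, 60 (x) x 110 (y) x 46 mm high, 0.09 kg. Origin: centre of its underside.
- tall_carton: The other carton to the right of the case, brown, 65 x 100 x 61 mm high; not to be moved. Origin: centre of its underside.
- stapler: Stapler, 32 x 138 x 48 mm, long along its y; bystander. Origin: centre of its underside.
- tape_roll: Roll of clear tape lying flat, 104 mm across, 48 mm high; bystander. Origin: centre of its underside.
Not all that is in view belongs to the job. Leave any black or turquoise look-alike of the carton alone.

How it is judged (in metres and radians):
On the way, in this order (a step that is already met when the one before it is completed fails the run):
1. the carton lies flat on the case's floor, let go (x of carton in the frame of case_floor between -0.045 and 0.045 m and y of carton in the frame of case_floor between -0.07 and 0.07 m and z of carton in the frame of case_floor between -0.01 and 0.01 m and angle between carton's own z axis and vertical below 0.12 rad and contact force between the fingers and carton below 0.1 N and linear speed of carton below 0.03 m/s), for 0.2 s.
2. the lid is fully shut (value of joint lid below 0.04 rad), for 0.2 s.
3. the hasp lies flat on the shut lid, the catch not yet turned (value of joint lid below 0.04 rad and value of joint hasp below 0.06 rad and value of joint catch below 0.5 rad), for 0.2 s.
4. the catch is turned across the hasp (value of joint lid below 0.04 rad and value of joint hasp below 0.06 rad and value of joint catch above 1.25 rad), for 0.2 s.
At the end, for the whole second after the job is handed in: The carton lies flat (within 0.12 rad) and at rest on the case's floor (within 10 mm in height, its centre within 45 mm along x and 70 mm along y of the floor's centre), the lid is shut (below 0.04 rad), the hasp is closed (below 0.06 rad) and the catch is turned past 1.25 rad (all of step 4 and x of carton in the frame of case_floor between -0.045 and 0.045 m and y of carton in the frame of case_floor between -0.07 and 0.07 m and z of carton in the frame of case_floor between -0.01 and 0.01 m and angle between carton's own z axis and vertical below 0.12 rad and linear speed of carton below 0.03 m/s); the robot touches nothing.
It fails at once if the carton is dropped into the case (faster than 0.7 m/s inside the well) (x of carton in the frame of case_floor between -0.08 and 0.08 m and y of carton in the frame of case_floor between -0.1 and 0.1 m and z of carton in the frame of case_floor below 0.065 m and linear speed of carton above 0.7 m/s).
It fails at once if the tall carton is moved more than 30 mm (distance of tall_carton from where it was at the start of the episode above 0.03 m).
It fails at once if the stapler is moved more than 30 mm (distance of stapler from where it was at the start of the episode above 0.03 m).
It fails at once if the tape roll is moved more than 30 mm (distance of tape_roll from where it was at the start of the episode above 0.03 m).
It also fails if it takes over 72 s, if anything falls off the work surface, if the arm or the gripper's body presses on something with over 40 N, if the wrist force passes 120 N, or if a joint passes its speed limit or range.

## Working session

There is one attempt and no reset: what is moved stays moved. The work goes in short steps, Python scripts to look and compute and a tool call to move; the robot and the scene stay as the last step left them, time stands still between calls to the robot, and variables do not carry over. Pictures are saved under pics/ and viewed, and the job is handed in when it is done.

Besides the shell and the picture viewer there is one more tool, called after ">>>" as name(argument=value, ...) on one line, values as JSON. move_arm: Moves the arm, as the interface text tells. Its arguments: {"type":"object","properties":{"moves":{"type":"array"}},"required":["moves"]}

```bash
ls; mkdir -p pics
python3 - <<'E'
from cell import *
import cv2
for n in("side","top"):
    cv2.imwrite(f"pics/{n}0.png",grab_frame(n)); p=camera_params(n); print(n,p)
print(read_state())
E
```

```text
pics
side {'fx': 487.226901756725, 'fy': 487.226901756725, 'cx': 317.5311970014916, 'cy': 235.19758812783897, 'k1': -0.00032380112577345776, 'extrinsics': array([[ 9.43269589e-01, -1.22352752e-01,  3.08662091e-01,
         1.84829666e+02],
       [-3.31995447e-01, -3.34578146e-01,  8.81950388e-01,
        -1.06347072e+03],
       [-4.63746696e-03, -9.34391389e-01, -3.56217947e-01,
         4.81368897e+02],
       [ 0.00000000e+00,  0.00000000e+00,  0.00000000e+00,
         1.00000000e+00]])}
top {'fx': 504.2311991799461, 'fy': 504.2311991799461, 'cx': 329.8189290152708, 'cy': 241.04213463620638, 'k1': -0.11788150812990789, 'extrinsics': array([[ 1.09056249e-01, -9.66637412e-01,  2.31773268e-01,
         2.73524424e+02],
       [-9.94029157e-01, -1.05211507e-01,  2.89235803e-02,
        -1.62520663e+02],
       [-3.57340008e-03, -2.33543683e-01, -9.72339745e-01,
         1.07342489e+03],
       [ 0.00000000e+00,  0.00000000e+00,  0.00000000e+00,
         1.00000000e+00]])}
{'time': 0.1, 'joint_pos': array([ 1.14898407e+00,  2.60647586e-01, -1.39225870e-01,  1.17269670e+00,
        2.48178687e-05,  1.57079254e+00]), 'qvel': array([ 0.00125925, -0.00074455,  0.00300217, -0.00145213, -0.00124785,
        0.00091047]), 'joint_torque': array([-4.53852253e-04, -4.06510770e+01,  2.54526579e+01,  1.01050967e-02,
        8.25093849e-06, -1.09216337e-06]), 'tool_pos': array([214.68867984, 478.43646187, 230.53815923]), 'eef_rot': array([ 0.69129858,  0.14741723,  0.69157832, -0.14864005]), 'contact_force': array([0.67112832, 0.09269123, 0.03439209]), 'ft_torque': array([-0.01211444,  0.0208295 , -0.01780369]), 'gripper_width': 85.74406084513403}
```

View pics/side0.png

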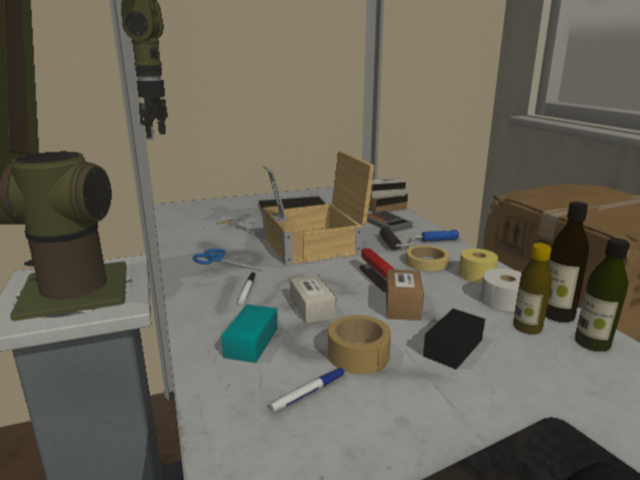

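View pics/top0.png

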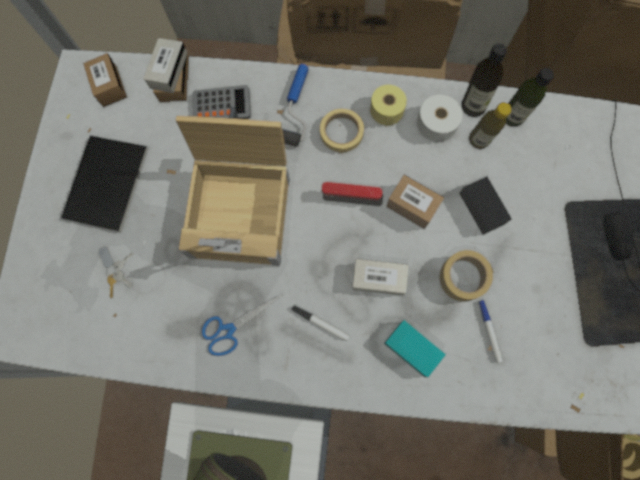

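The side view shows the case open at about (310,230), the pale carton at (313,298) and the tall brown one at (404,293). In the top view the case is at (235,210), the pale carton at (381,277), the brown one at (414,200) and the stapler at (352,193). Next I'll measure them.

```bash
cat > h.py <<'E'
import numpy as np, cv2
from cell import *
from scipy.spatial.transform import Rotation as R
def ray(n,u,v):
    p=camera_params(n); K=np.array([[p['fx'],0,p['cx']],[0,p['fy'],p['cy']],[0,0,1]])
    q=cv2.undistortPoints(np.array([[[u,v]]],float),K,np.array([p['k1'],0,0,0.]))[0,0]
    E=p['extrinsics']; return E[:3,3],E[:3,:3]@np.array([q[0],q[1],1])
def onz(n,u,v,z):
    o,d=ray(n,u,v); return o+d*(z-o[2])/d[2]
def proj(n,P):
    p=camera_params(n);E=p['extrinsics'];c=E[:3,:3].T@(np.asarray(P,float)-E[:3,3]);x,y=c[0]/c[2],c[1]/c[2]
    f=1+p['k1']*(x*x+y*y); return p['fx']*x*f+p['cx'],p['fy']*y*f+p['cy']
def tri(uv1,uv2):
    o1,d1=ray("side",*uv1);o2,d2=ray("top",*uv2)
    s=np.linalg.lstsq(np.c_[d1,-d2],o2-o1,rcond=None)[0]
    a,b=o1+d1*s[0],o2+d2*s[1];return (a+b)/2,np.linalg.norm(a-b)
def q2R(q): return R.from_quat([q[1],q[2],q[3],q[0]])
def crop(im,x0,y0,x1,y1,s,f): cv2.imwrite(f,cv2.resize(im[y0:y1,x0:x1],None,fx=s,fy=s,interpolation=cv2.INTER_CUBIC))
E
python3 - <<'E'
from h import *
im=cv2.imread("pics/top0.png"); crop(im,170,105,300,270,3.6,"pics/topcase.png"); crop(im,300,170,450,310,4,"pics/topcart.png")
im=cv2.imread("pics/side0.png"); crop(im,250,140,390,270,4.5,"pics/sidecase.png"); crop(im,270,240,440,340,4.5,"pics/sidecart.png")
E
```

```text
(no output)
```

View pics/topcase.png

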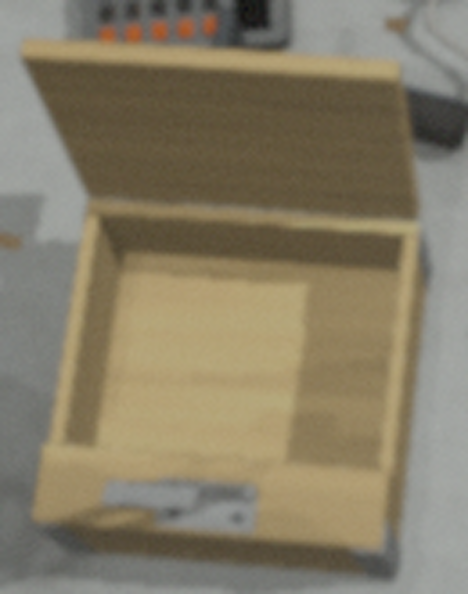

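View pics/topcart.png

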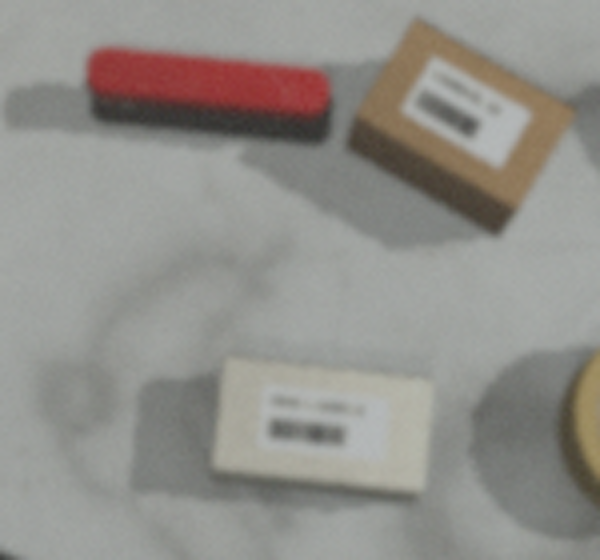

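View pics/sidecase.png

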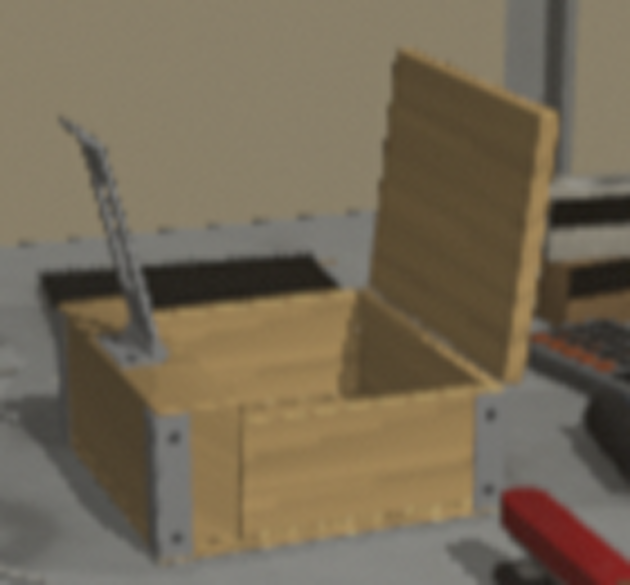

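Run:
```python
from h import *
c=lambda x,y:(170+(x+.5)/3.6-.5,105+(y+.5)/3.6-.5)
pts={k:onz("top",*c(*p),z) for k,p,z in [("FL",(33,520),87),("FR",(385,546),87),("DL",(45,445),87),("DR",(393,470),87),("BL",(91,203),75),("BR",(420,222),75),("wBL",(100,212),75),("wBR",(405,233),75)]}
for k,v in pts.items(): print(k,v.round(1))
im=cv2.imread("pics/top0.png")
# pale carton mask
hsv=cv2.cvtColor(im,cv2.COLOR_BGR2HSV); print(im[260,358],im[300,380],im[283,360],im[290,360])
m=((im.min(2)>150)).astype(np.uint8)*255
m[:255]=0;m[310:]=0;m[:,:340]=0;m[:,420:]=0
m=cv2.morphologyEx(m,cv2.MORPH_OPEN,np.ones((3,3)));m=cv2.morphologyEx(m,cv2.MORPH_CLOSE,np.ones((15,15)))
cs=max(cv2.findContours(m,0,2)[0],key=cv2.contourArea)
b=cv2.boxPoints(cv2.minAreaRect(cs));print(b,cv2.contourArea(cs))
w=np.array([onz("top",*p,46) for p in b]);print(w.round(1));print(np.linalg.norm(np.diff(w,axis=0),axis=1),w.mean(0))
k=lambda x,y:(300+(x+.5)/4-.5,170+(y+.5)/4-.5)
w=np.array([onz("top",*k(*p),46) for p in [(228,355),(434,378),(428,487),(212,466)]]);print(w.round(1));print(np.linalg.norm(np.diff(w,axis=0),axis=1),w.mean(0))
w=np.array([onz("top",*k(*p),61) for p in [(418,18),(575,110),(500,205),(352,120)]]);print("tall",w.round(1),np.linalg.norm(np.diff(w,axis=0),axis=1))
```

```text
FL [458.8 169.5  87. ]
FR [465.9 -30.7  87. ]
DL [502.7 170.4  87. ]
DR [509.6 -29.4  87. ]
BL [655.7 174.1  75. ]
BR [663.5 -23.3  75. ]
wBL [650.5 167.7  75. ]
wBR [655.7 -15.5  75. ]
[153 164 165] [158 161 157] [158 171 170] [ 98 101 100]
[[347.99997 309.     ]
 [347.99997 255.     ]
 [418.99997 255.     ]
 [418.99997 309.     ]] 2683.5
[[ 381.1 -184.2   46. ]
 [ 492.8 -172.8   46. ]
 [ 508.8 -320.4   46. ]
 [ 396.4 -328.4   46. ]]
[112.28390648 148.38376408 112.69408294] [ 444.77027917 -251.45987136   46.        ]
[[ 487.6 -191.4   46. ]
 [ 487.  -299.1   46. ]
 [ 429.8 -300.3   46. ]
 [ 428.9 -188.9   46. ]]
[107.70301802  57.17268397 111.43270299] [ 458.32709798 -244.93435787   46.        ]
tall [[ 678.6 -274.6   61. ]
 [ 636.2 -361.5   61. ]
 [ 579.5 -324.9   61. ]
 [ 617.4 -243.9   61. ]] [96.76570561 67.54545141 89.47368671]
```

View pics/sidecart.png

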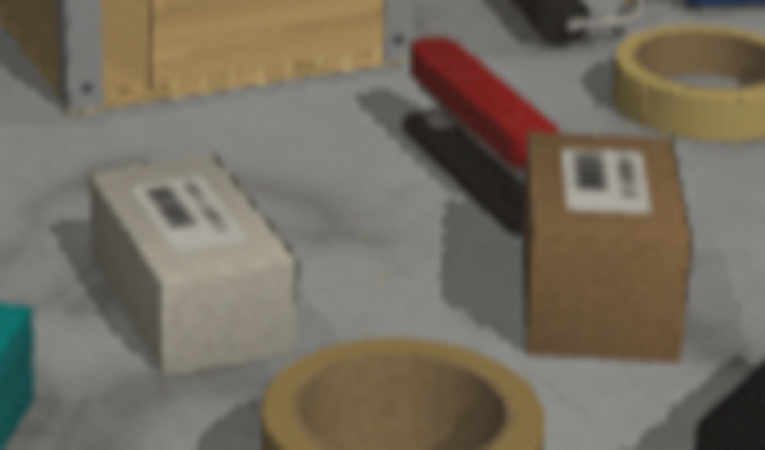

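Run:
```python
from h import *
c=lambda x,y:(170+(x+.5)/3.6-.5,105+(y+.5)/3.6-.5)
s=lambda x,y:(250+(x+.5)/4.5-.5,140+(y+.5)/4.5-.5)
sc=lambda x,y:(270+(x+.5)/4.5-.5,240+(y+.5)/4.5-.5)
k=lambda x,y:(300+(x+.5)/4-.5,170+(y+.5)/4-.5)
print("lid far",tri(s(400,50),c(22,42)));print("lid near",tri(s(553,112),c(400,65)))
print("lid near outer?",tri(s(553,112),c(400,80)))
print("carton",[onz("side",*sc(*p),46).round(1) for p in [(92,178),(212,155),(295,258),(162,280)]])
print("deck",[onz("side",*s(*p),87).round(1) for p in [(60,305),(152,412)]])
o=np.array([561.2,72.5,0]);a=np.radians(2);X=np.array([np.cos(a),np.sin(a),0]);Y=np.array([-np.sin(a),np.cos(a),0])
im=cv2.imread("pics/side0.png");im2=cv2.imread("pics/top0.png")
for th in(1.6,1.7,1.8,1.9,2.0):
  for y in(-23,23):
    P=o+X*(-75+122*np.cos(th))+Y*y+np.array([0,0,92+122*np.sin(th)])
    u=proj("side",P);v=proj("top",P)
    print(th,y,P.round(),"sidecrop",((u[0]-250)*4.5,(u[1]-140)*4.5),"topcrop",((v[0]-170)*3.6,(v[1]-105)*3.6))
crop(im,0,0,230,200,3.4,"pics/arm0.png")
```

```text
lid far (array([684.03910121, 178.89413339, 220.94748056]), np.float64(3.9086192453319732))
lid near (array([689.96497709, -22.15771137, 223.61599364]), np.float64(0.8482573617454214))
lid near outer? (array([685.40020526, -24.1861969 , 223.13518649]), np.float64(6.101929089326932))
carton [array([ 426.5, -202.7,   46. ]), array([ 485.4, -198.4,   46. ]), array([ 484.9, -304.7,   46. ]), array([ 426.7, -303.8,   46. ])]
deck [array([458.7, 160.3,  87. ]), array([460.7, -35. ,  87. ])]
1.6 -23 [483.  47. 214.] sidecrop (np.float64(142.94228268554193), np.float64(131.20826660317329)) topcrop (np.float64(206.02975017805147), np.float64(440.55606159280416))
1.6 23 [482.  93. 214.] sidecrop (np.float64(117.80126335260525), np.float64(113.48160668957367)) topcrop (np.float64(114.78079668283344), np.float64(434.11016491448135))
1.7 -23 [471.  46. 213.] sidecrop (np.float64(121.08554905931163), np.float64(135.01247596229655)) topcrop (np.float64(203.41704478611035), np.float64(464.87237748457306))
1.7 23 [470.  92. 213.] sidecrop (np.float64(96.5932697372827), np.float64(117.10346622582139))
[... 387 characters left out ...]
oat64(482.9018909361326))
1.9 -23 [448.  46. 207.] sidecrop (np.float64(78.3090460247852), np.float64(149.29622141912165)) topcrop (np.float64(199.85293458504984), np.float64(514.2613804471162))
1.9 23 [446.  91. 207.] sidecrop (np.float64(55.12395721838931), np.float64(130.8183252947493)) topcrop (np.float64(108.43346579315676), np.float64(507.513991844441))
2.0 -23 [436.  45. 203.] sidecrop (np.float64(57.880795367127774), np.float64(159.64822412593887)) topcrop (np.float64(198.95197861235138), np.float64(538.6352571241196))
2.0 23 [435.  91. 203.] sidecrop (np.float64(35.33724598660055), np.float64(140.78869377108282)) topcrop (np.float64(107.7210147826738), np.float64(531.8069424556986))
```

View pics/arm0.png

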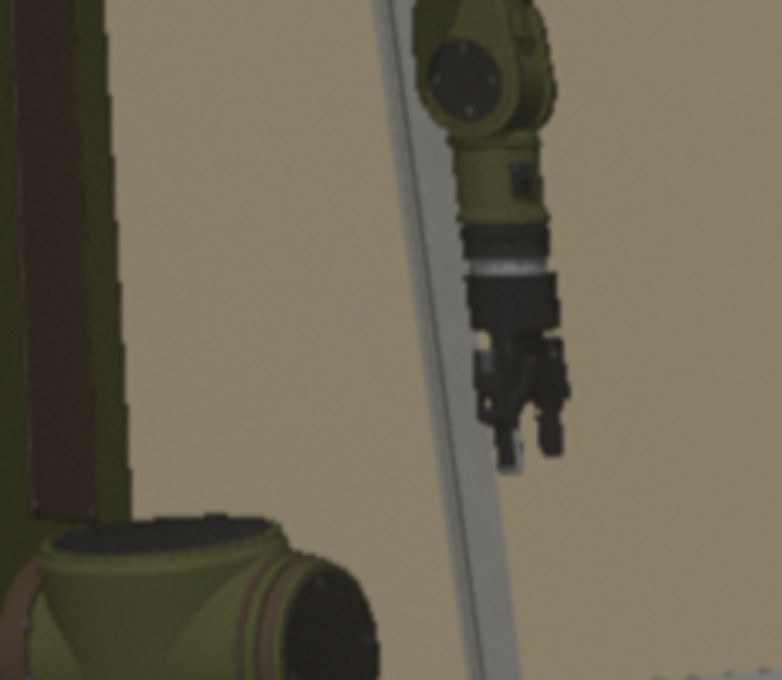

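```bash
cat >> h.py <<'E'
def plan(target,yaw=None,tool=None):
    """shift in tool axes cm to target TCP, and turn deg to put jaw axis at world yaw"""
    s=read_state(); M=q2R(s['eef_rot']).as_matrix()
    d=M.T@(np.asarray(target,float)-s['tool_pos'])/10
    j=np.degrees(np.arctan2(M[1,1],M[0,1])); out=None
    if yaw is not None: out=[(j-yaw+90)%180-90]  # turn about tool x (down): +turn lowers world yaw
    print("t",s['time'],"tcp",s['tool_pos'].round(1),"jawyaw",j.round(2),"axis",M[:,0].round(3),"shift",d.round(2),"turn",out,"j",s['joint_pos'].round(2),"F",s['contact_force'].round(2),"w",round(s['gripper_width'],1))
E
python3 - <<'E'
from h import *
s=lambda x,y:(270+(x+.5)/4.5-.5,240+(y+.5)/4.5-.5)
k=lambda x,y:(300+(x+.5)/4-.5,170+(y+.5)/4-.5)
A=[tri(s(*a),k(*b)) for a,b in [((92,178),(212,466)),((212,155),(228,355)),((295,258),(434,378)),((162,280),(428,487))]]
for a in A: print(a[0].round(1),a[1])
print(np.mean([a[0] for a in A],0))
plan([458,-246,150],0)
E
```

```text
[ 430.1 -189.1   39.1] 0.4501157064602782
[ 488.1 -191.4   42.5] 0.5408170652383132
[ 487.3 -299.4   43. ] 0.590088966243091
[ 429.  -300.3   44.1] 2.2811821064986733
[ 458.63179328 -245.07722512   42.17318038]
t 0.1 tcp [214.7 478.4 230.5] jawyaw 65.83 axis [-0.001 -0.002 -1.   ] shift [  8.15 -56.12  51.86] turn [np.float64(65.83215516020596)] j [ 1.15  0.26 -0.14  1.17  0.    1.57] F [0.67 0.09 0.03] w 85.7
```

>>> move_arm(moves=[[3, -56.1, 51.9, 65.8, 1], [3, -56.1, 51.9, 65.8, 1], [3, -56.1, 51.9, 65.8, 1], [3, -56.1, 51.9, 65.8, 1], [3, -56.1, 51.9, 65.8, 1], [3, -56.1, 51.9, 65.8, 1], [3, -56.1, 51.9, 65.8, 1], [3, -56.1, 51.9, 65.8, 1], [3, -56.1, 51.9, 65.8, 1], [3, -56.1, 51.9, 65.8, 1], [3, -56.1, 51.9, 65.8, 1], [3, -56.1, 51.9, 65.8, 1]])

```text
time: 1.6
tool_pos: [454.1, -233.4, 201.5]
eef_rot: [0.5, 0.5, 0.5, -0.5]
contact_force: [1.2, 0.4, 0.7]
gripper_width: 85.4
```

Run:
```python
from h import *
crop(grab_frame("top"),300,170,500,320,4,"pics/t1.png"); crop(grab_frame("side"),230,180,430,330,4,"pics/s1.png")
plan([458,-245,8],0)
```

```text
t 1.7 tcp [ 456.  -236.8  200.9] jawyaw -0.31 axis [ 0.001 -0.003 -1.   ] shift [19.29  0.18  0.77] turn [np.float64(-0.3091092482192437)] j [-0.48  0.25 -0.23  1.09 -0.    1.1 ] F [-0.54  1.7   0.05] w 85.4
```

View pics/s1.png

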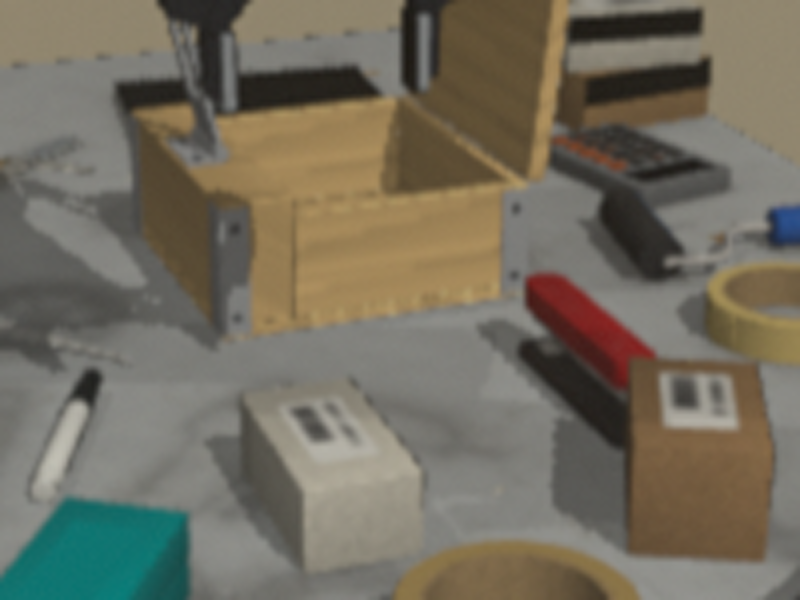

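>>> move_arm(moves=[[6, 0.2, 0.8, -0.3, 1], [12, 0.2, 0.8, -0.3, 1], [15, 0.2, 0.8, -0.3, 1], [15, 0.2, 0.8, -0.3, 1]])

```text
time: 2.2
tool_pos: [453.1, -237.3, 49.4]
eef_rot: [0.499, 0.498, 0.504, -0.499]
contact_force: [0.6, 0.8, 0.8]
gripper_width: 85.4
```

Run:
```python
from h import *
crop(grab_frame("top"),300,170,500,320,4,"pics/t2.png"); crop(grab_frame("side"),230,180,430,330,4,"pics/s2.png")
plan([458,-245,8],0)
```

```text
t 2.3 tcp [ 456.3 -239.1   52.6] jawyaw 0.35 axis [ 0. -0. -1.] shift [4.46 0.16 0.59] turn [np.float64(0.3531240797750286)] j [-0.48  0.39 -0.46  0.72  0.    1.08] F [ 0.59 -0.26  0.22] w 85.3
```

View pics/s2.png

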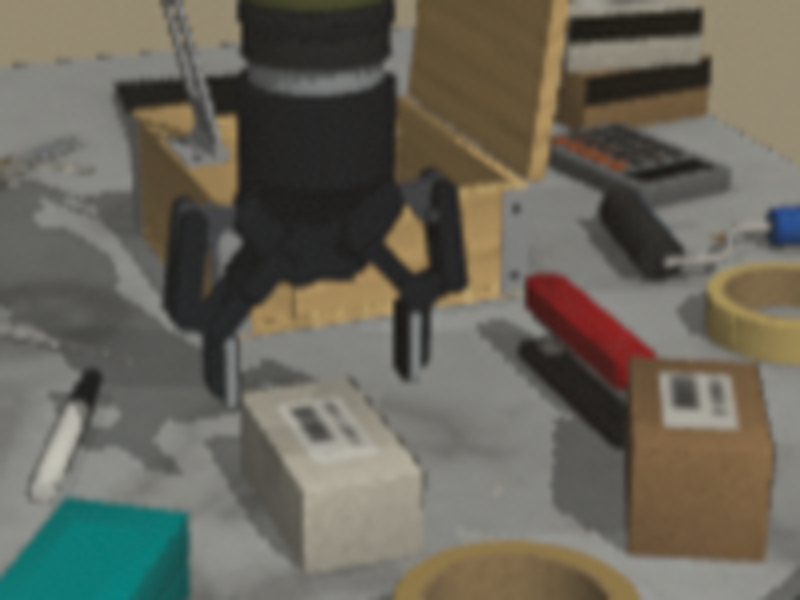

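View pics/t2.png

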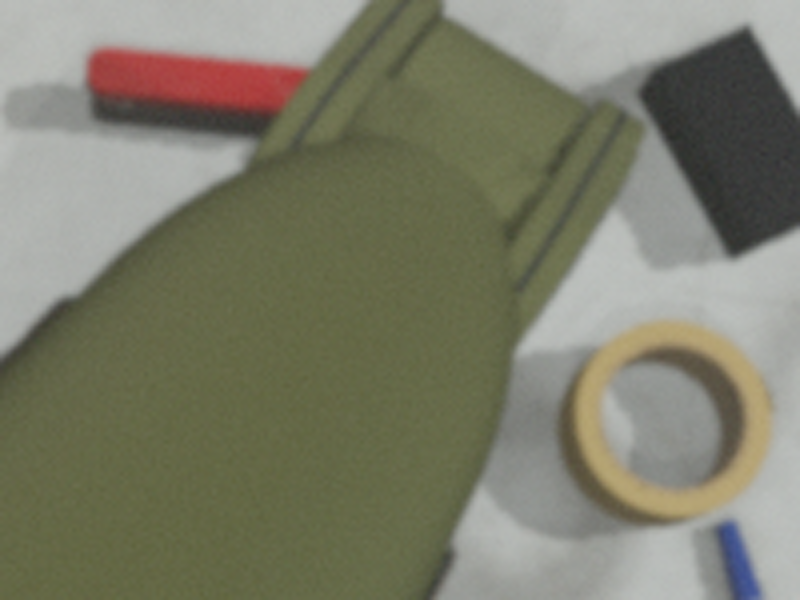

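Run:
```python
from h import *
for P in [(458,-245,46),(458,-241,63),(416,-241,63),(500,-241,63)]:
    u=proj("side",P);print(P,(u[0]-230)*4,(u[1]-180)*4)
for i in range(3):plan([458,-245,8],0)
```

```text
(458, -245, 46) 325.7217669205927 422.6021192084754
(458, -241, 63) 322.79760921293314 388.1235385072107
(416, -241, 63) 240.78500385189932 401.00637209801175
(500, -241, 63) 402.62202269431396 375.5842499381531
t 2.3 tcp [ 456.3 -239.1   52.6] jawyaw 0.35 axis [ 0. -0. -1.] shift [4.46 0.16 0.59] turn [np.float64(0.3531240797750286)] j [-0.48  0.39 -0.46  0.72  0.    1.08] F [ 0.59 -0.26  0.22] w 85.3
t 2.3 tcp [ 456.3 -239.1   52.6] jawyaw 0.35 axis [ 0. -0. -1.] shift [4.46 0.16 0.59] turn [np.float64(0.3531240797750286)] j [-0.48  0.39 -0.46  0.72  0.    1.08] F [ 0.59 -0.26  0.22] w 85.3
t 2.3 tcp [ 456.3 -239.1   52.6] jawyaw 0.35 axis [ 0. -0. -1.] shift [4.46 0.16 0.59] turn [np.float64(0.3531240797750286)] j [-0.48  0.39 -0.46  0.72  0.    1.08] F [ 0.59 -0.26  0.22] w 85.3
```

>>> move_arm(moves=[[2.5, 0.2, 0.5, 0, 1], [4.2, 0.2, 0.5, 0, 1], [4.2, 0.2, 0.5, 0, 1], [4.2, 0.2, 0.5, 0, 0.4], [4.2, 0.2, 0.5, 0, 0.4], [4.2, 0.2, 0.5, 0, 0.4], [4.2, 0.2, 0.5, 0, 0.4], [4.2, 0.2, 0.5, 0, 0.4]])

```text
time: 3.3
tool_pos: [459.5, -245.0, 11.7]
eef_rot: [0.503, 0.499, 0.5, -0.498]
contact_force: [-0.2, -0.1, 6.1]
gripper_width: 59.1
```

Run:
```python
from h import *
crop(grab_frame("side"),230,180,430,330,4,"pics/s3.png")
plan([458,-245,8],0)
```

```text
t 3.35 tcp [ 459.5 -244.9   11.7] jawyaw 0.34 axis [ 0.003 -0.002 -1.   ] shift [ 0.37 -0.16  0.  ] turn [np.float64(0.3355212404392063)] j [-0.49  0.44 -0.5   0.62  0.    1.08] F [-0.33 -0.62  5.76] w 59.3
```

View pics/s3.png

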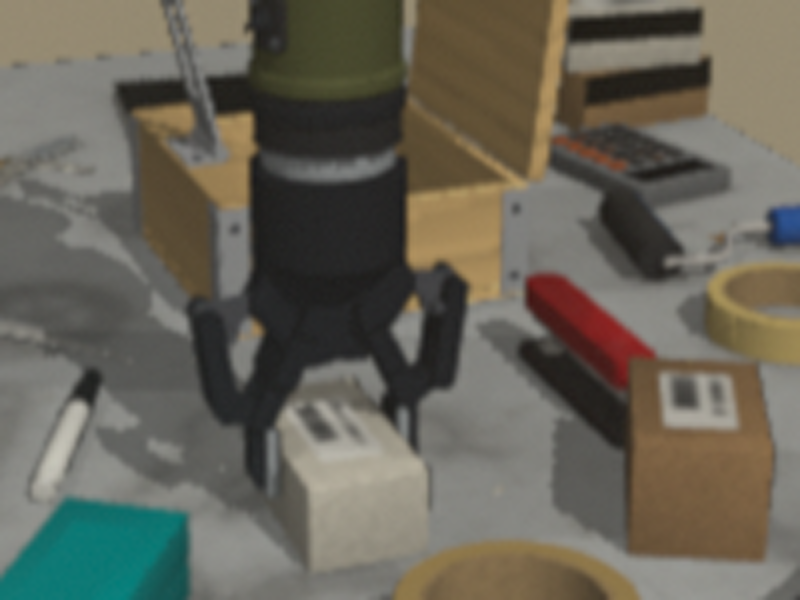

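>>> move_arm(moves=[[-3, 0, 0, 0, 0.4], [-8, 0, 0, 0, 0.4], [-12, 0, 0, 0, 0.4], [-12, 4, -3, -1, 0.4], [-12, 8, -7, -1, 0.4], [-12, 12, -12, -2, 0.4], [-12, 12, -12, -2, 0.4]])

```text
time: 4.22
tool_pos: [580.4, -120.3, 130.6]
eef_rot: [0.512, 0.489, 0.511, -0.487]
contact_force: [0.1, -0.3, -0.3]
gripper_width: 59.2
```

Run:
```python
from h import *
crop(grab_frame("side"),230,100,430,250,4,"pics/s4.png")
plan([581,73,130],2)
```

```text
t 4.275 tcp [ 578.7 -121.8  130.3] jawyaw 2.54 axis [ 0.001 -0.    -1.   ] shift [  0.02   1.09 -19.45] turn [np.float64(0.5432067835663332)] j [-0.21  0.43 -0.16  0.98 -0.    1.32] F [ 1.4   0.03 -1.07] w 59.2
```

View pics/s4.png

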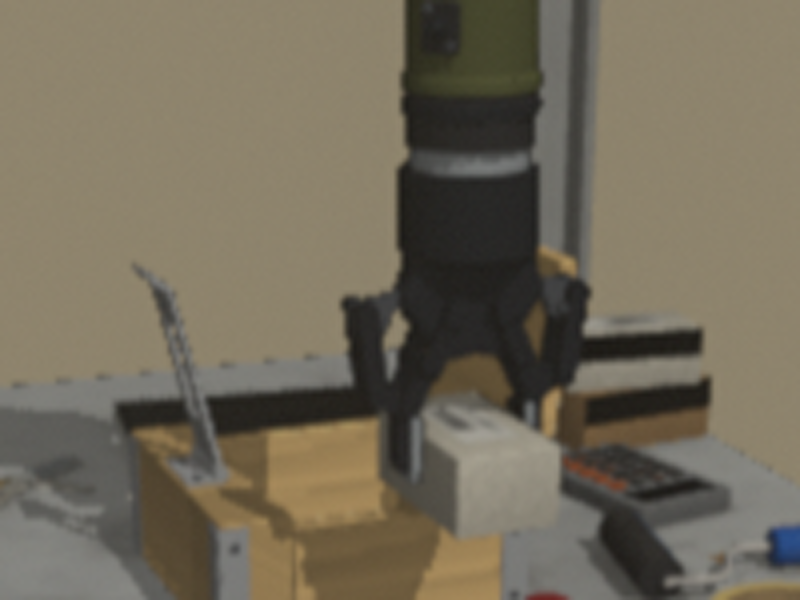

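>>> move_arm(moves=[[0, 0.6, -5, 0.5, 0.4], [0, 0.6, -10, 0.5, 0.4], [0, 0.6, -15, 0.5, 0.4], [0, 0.6, -19.4, 0.5, 0.4], [0, 0.6, -19.4, 0.5, 0.4]])

```text
time: 4.9
tool_pos: [574.6, 71.9, 130.2]
eef_rot: [0.509, 0.491, 0.509, -0.491]
contact_force: [0.1, -0.6, -0.4]
gripper_width: 58.8
```

Run:
```python
from h import *
crop(grab_frame("side"),230,100,430,250,4,"pics/s5.png");crop(grab_frame("top"),170,105,300,270,3.6,"pics/t5.png")
plan([581,73,20],2)
```

```text
t 5.0 tcp [574.9  69.4 130.1] jawyaw 1.81 axis [-0.    -0.001 -1.   ] shift [11.01  0.62 -0.35] turn [np.float64(-0.19439318153619922)] j [ 0.12  0.41 -0.19  0.97 -0.    1.66] F [ 0.44 -0.38 -1.46] w 59.2
```

View pics/s5.png

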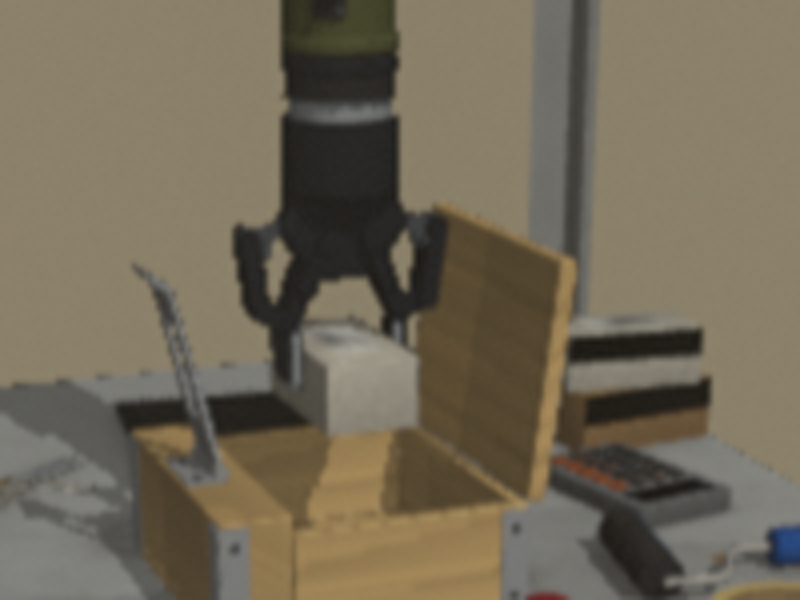

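View pics/t5.png

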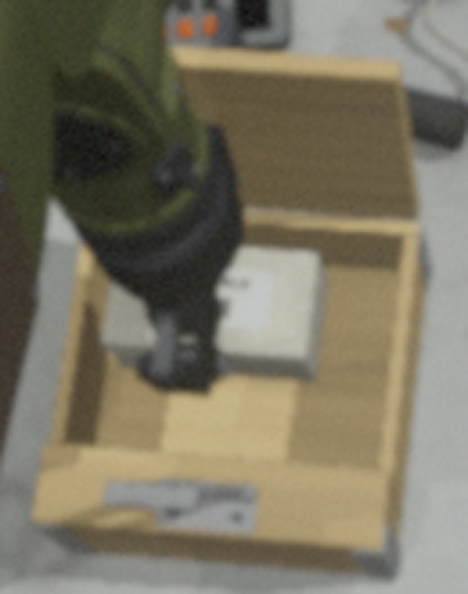

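>>> move_arm(moves=[[0, 0.6, -0.3, 0, 0.4], [3, 0.6, -0.3, 0, 0.4], [6, 0.6, -0.3, 0, 0.4], [6, 0.6, -0.3, 0, 0.4]])

```text
time: 5.5
tool_pos: [579.4, 72.2, 67.7]
eef_rot: [0.506, 0.491, 0.509, -0.494]
contact_force: [-0.5, -0.2, -1.6]
gripper_width: 59.1
```

Run:
```python
from h import *
crop(grab_frame("side"),230,100,430,250,4,"pics/s6.png");crop(grab_frame("top"),170,105,300,270,3.6,"pics/t6.png")
plan([580.5,73,20],2)
```

```text
t 5.6 tcp [581.9  72.9  70.3] jawyaw 1.75 axis [ 0. -0. -1.] shift [ 5.03 -0.14 -0.02] turn [np.float64(-0.24786761905498622)] j [ 0.12  0.47 -0.26  0.84 -0.    1.66] F [ 0.07 -1.6  -0.85] w 59.0
```

View pics/s6.png

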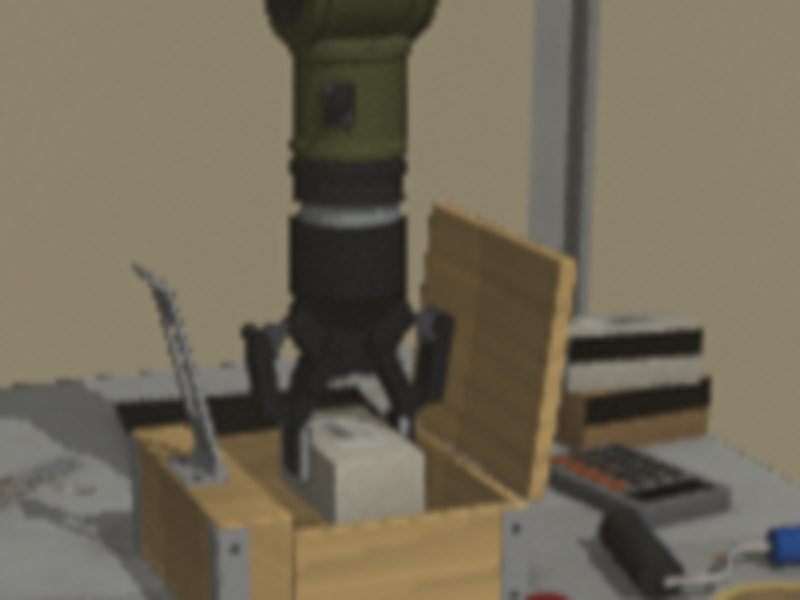

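View pics/t6.png

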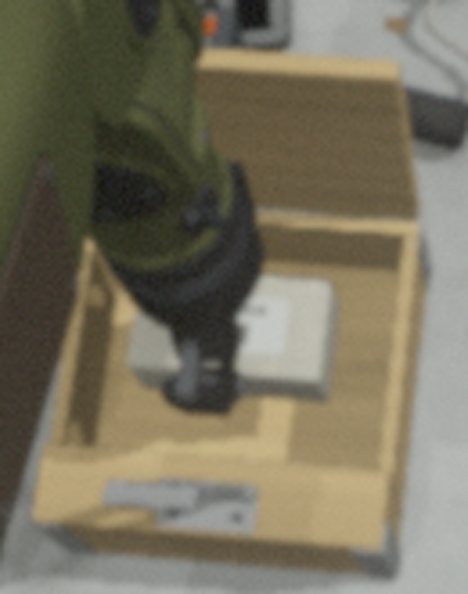

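>>> move_arm(moves=[[2, 0, 0, 0, 0.4], [3.5, 0, 0, 0, 0.4], [4.3, 0, 0, 0, 0.4], [4.7, 0, 0, 0, 0.4], [4.9, 0, 0, 0, 0.4], [4.9, 0, 0, 0, 0.4]])

```text
time: 6.35
tool_pos: [581.6, 73.8, 21.1]
eef_rot: [0.508, 0.492, 0.508, -0.492]
contact_force: [-0.1, 0.1, -1.5]
gripper_width: 59.1
```

>>> move_arm(moves=[[0.1, 0, 0, 0, 0.4], [0.2, 0, 0, 0, 0.4], [0.2, 0, 0, 0, 0.4]])

```text
time: 6.72
tool_pos: [581.7, 73.8, 19.8]
eef_rot: [0.508, 0.492, 0.508, -0.492]
contact_force: [-2.0, 0.4, 4.8]
gripper_width: 59.1
```

>>> move_arm(moves=[[0.2, 0, 0, 0, 0.8], [0.2, 0, 0, 0, 0.8], [0.2, 0, 0, 0, 0.8], [-2, 0, 0, 0, 0.8], [-6, 0, 0, 0, 0.8], [-12, 0, 0, 0, 0.8], [-18, 0, 0, 0, 0.8], [-22, 0, 0, 0, 0], [-22, 0, 0, 0, 0]])

```text
time: 7.85
tool_pos: [583.8, 74.0, 243.0]
eef_rot: [0.51, 0.494, 0.506, -0.49]
contact_force: [0.7, 0.9, -0.7]
gripper_width: 32.3
```

Run:
```python
from h import *
cv2.imwrite("pics/s7.png",grab_frame("side"));crop(grab_frame("top"),170,105,300,270,3.6,"pics/t7.png")
o=np.array([561.2,72.5,0]);a=np.radians(2);X=np.array([np.cos(a),np.sin(a),0]);Y=np.array([-np.sin(a),np.cos(a),0])
plan(o+X*165-Y*60+[0,0,290],None)
```

```text
t 7.95 tcp [581.3  73.7 238.6] jawyaw 1.83 axis [ 0.  0. -1.] shift [-5.14 14.5   6.01] turn None j [ 0.13  0.36  0.03  1.24 -0.    1.66] F [-0.05  0.3   0.05] w 17.4
```

View pics/s7.png

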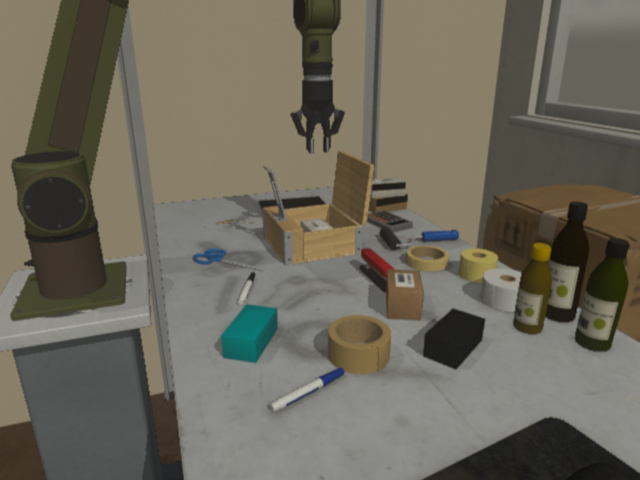

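View pics/t7.png

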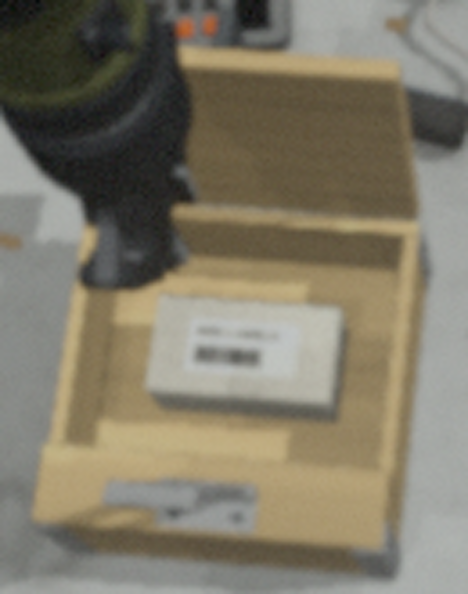

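>>> move_arm(moves=[[-6, 0, 0, -10, 0], [-6, 0, 0, -20, 0], [-6, 4, 2, -30, 0], [-6, 8, 4, -40, 0], [-6, 12, 6, -50, 0], [-6, 15.6, 7.5, -60, 0], [-6, 15.6, 7.5, -70, 0], [-6, 15.6, 7.5, -80, 0], [-6, 15.6, 7.5, -90, 0], [-6, 15.6, 7.5, -90, 0]])

```text
time: 9.2
tool_pos: [739.1, 3.7, 296.1]
eef_rot: [0.705, -0.011, 0.709, 0.011]
contact_force: [0.5, 0.4, -0.4]
gripper_width: -0.1
```

Run:
```python
from h import *
cv2.imwrite("pics/s8.png",grab_frame("side"))
o=np.array([561.2,72.5,0]);a=np.radians(2);X=np.array([np.cos(a),np.sin(a),0]);Y=np.array([-np.sin(a),np.cos(a),0])
plan(o+X*175-Y*75+[0,0,205],92)
```

```text
t 9.25 tcp [739.2   3.7 296.6] jawyaw 91.66 axis [-0.004 -0.    -1.   ] shift [ 9.16 -0.   -0.01] turn [np.float64(-0.3394455653812969)] j [ 0.01  0.68  0.74  1.63 -0.   -0.02] F [ 0.18 -0.28 -0.  ] w 0.2
```

View pics/s8.png

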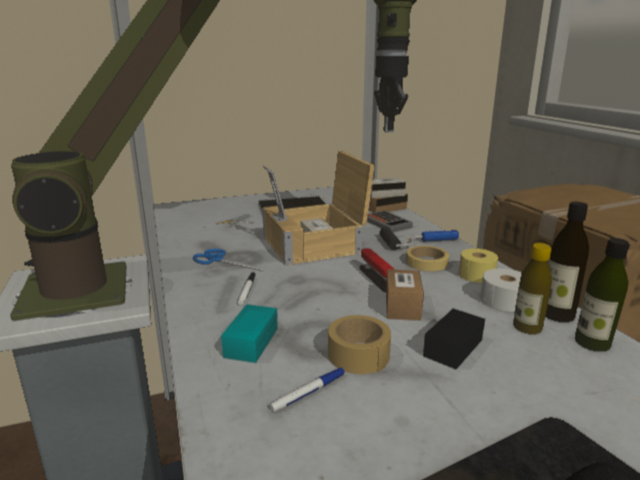

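>>> move_arm(moves=[[4, 0, 0, 0, 0], [8, 0, 0, 0, 0], [9.5, 0, 0, 0, 0], [9.5, 0, -1, 0, 0], [9.5, 0, -2, 0, 0], [9.5, 0, -3, 0, 0]])

```text
time: 10.0
tool_pos: [709.8, 2.8, 204.6]
eef_rot: [0.707, -0.011, 0.707, 0.011]
contact_force: [1.1, -0.3, -0.0]
gripper_width: -0.0
```

Run:
```python
from h import *
crop(grab_frame("side"),280,60,440,210,4,"pics/s9.png")
o=np.array([661.2,76,75.]);a=np.radians(2);X=np.array([np.cos(a),np.sin(a),0]);Y=np.array([-np.sin(a),np.cos(a),0])
for th in(1.4,1.1,.8,.5,.25,0):
    r=135;plan(o-Y*75+X*(-r*np.cos(th)+12*np.sin(th)+8)+[0,0,r*np.sin(th)+12*np.cos(th)-3],92)
```

```text
t 10.05 tcp [708.4   2.7 204.8] jawyaw 91.78 axis [-0. -0. -1.] shift [-0.23 -0.03 -4.77] turn [np.float64(-0.21710581623180758)] j [ 0.    0.6   0.34  1.31 -0.   -0.03] F [-2.13 -0.13 -0.56] w 0.0
t 10.05 tcp [708.4   2.7 204.8] jawyaw 91.78 axis [-0. -0. -1.] shift [ 0.71 -0.05 -8.71] turn [np.float64(-0.21710581623180758)] j [ 0.    0.6   0.34  1.31 -0.   -0.03] F [-2.13 -0.13 -0.56] w 0.0
t 10.05 tcp [708.4   2.7 204.8] jawyaw 91.78 axis [-0. -0. -1.] shift [  2.76  -0.06 -12.2 ] turn [np.float64(-0.21710581623180758)] j [ 0.    0.6   0.34  1.31 -0.   -0.03] F [-2.13 -0.13 -0.56] w 0.0
t 10.05 tcp [708.4   2.7 204.8] jawyaw 91.78 axis [-0. -0. -1.] shift [  5.76  -0.07 -14.93] turn [np.float64(-0.21710581623180758)] j [ 0.    0.6   0.34  1.31 -0.   -0.03] F [-2.13 -0.13 -0.56] w 0.0
t 10.05 tcp [708.4   2.7 204.8] jawyaw 91.78 axis [-0. -0. -1.] shift [  8.78  -0.08 -16.44] turn [np.float64(-0.21710581623180758)] j [ 0.    0.6   0.34  1.31 -0.   -0.03] F [-2.13 -0.13 -0.56] w 0.0
t 10.05 tcp [708.4   2.7 204.8] jawyaw 91.78 axis [-0. -0. -1.] shift [ 12.09  -0.08 -17.16] turn [np.float64(-0.21710581623180758)] j [ 0.    0.6   0.34  1.31 -0.   -0.03] F [-2.13 -0.13 -0.56] w 0.0
```

View pics/s9.png

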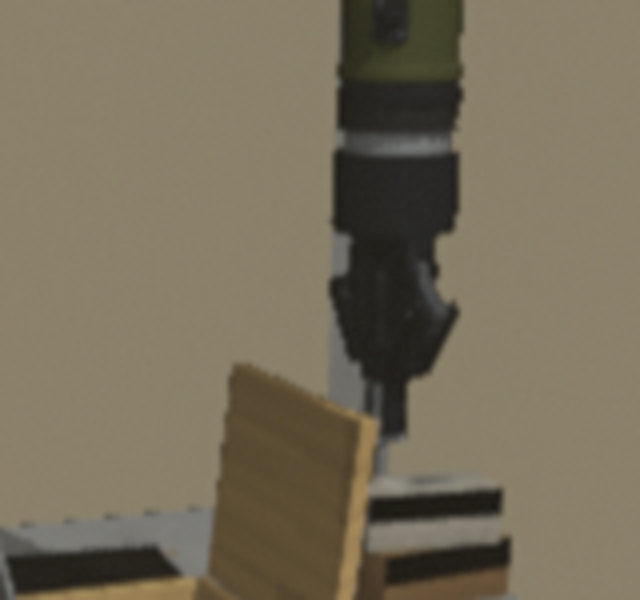

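>>> move_arm(moves=[[-0.2, 0, -2, 0, 0], [-0.2, 0, -4, 0, 0], [0, 0, -6, 0, 0], [0.6, 0, -8.4, 0, 0], [1.5, 0, -10.3, 0, 0], [2.7, 0, -12.2, 0, 0], [4.2, 0, -13.7, 0, 0], [5.7, 0, -14.9, 0, 0], [7.2, 0, -15.7, 0, 0], [8.7, 0, -16.4, 0, 0]])

```text
time: 11.3
tool_pos: [546.4, -2.4, 117.4]
eef_rot: [0.708, -0.011, 0.706, 0.011]
contact_force: [0.3, 0.5, 1.0]
gripper_width: -0.1
```

Run:
```python
from h import *
crop(grab_frame("side"),240,110,400,260,4,"pics/s10.png")
o=np.array([661.2,76,75.]);a=np.radians(2);X=np.array([np.cos(a),np.sin(a),0]);Y=np.array([-np.sin(a),np.cos(a),0])
for th in(.25,0):
    r=135;plan(o-Y*75+X*(-r*np.cos(th)+12*np.sin(th)+8)+[0,0,r*np.sin(th)+12*np.cos(th)-3],92)
```

```text
t 11.35 tcp [543.8  -2.5 115.2] jawyaw 91.8 axis [-0.003  0.    -1.   ] shift [-0.18 -0.07  0.03] turn [np.float64(-0.2045668512122063)] j [-0.    0.37 -0.3   0.91  0.   -0.04] F [-2.29 -0.42 -1.01] w -0.1
t 11.35 tcp [543.8  -2.5 115.2] jawyaw 91.8 axis [-0.003  0.    -1.   ] shift [ 3.13 -0.07 -0.68] turn [np.float64(-0.2045668512122063)] j [-0.    0.37 -0.3   0.91  0.   -0.04] F [-2.29 -0.42 -1.01] w -0.1
```

View pics/s10.png

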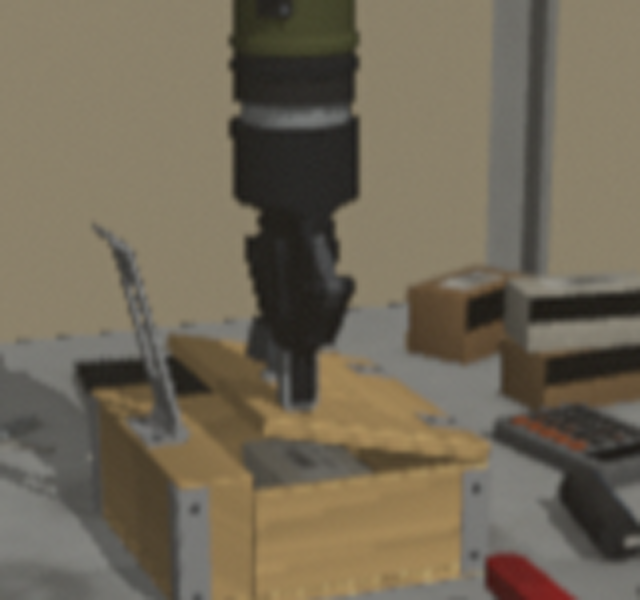

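Works nicely: the lid is nearly shut (edge at (265,430)). I'll press it down the rest of the way.

>>> move_arm(moves=[[1.3, 0, -0.2, 0, 0], [2.3, 0, -0.4, 0, 0], [3, 0, -0.4, 0, 0], [3.2, 0, -0.4, 0, 0], [3.2, 0, -0.4, 0, 0], [3.2, 0, -0.4, 0, 0]])

```text
time: 12.1
tool_pos: [541.8, -2.6, 86.9]
eef_rot: [0.707, -0.011, 0.707, 0.011]
contact_force: [-5.5, 0.5, 15.4]
gripper_width: -0.2
```

Run:
```python
from h import *
crop(grab_frame("side"),240,110,400,260,4,"pics/s11.png")
plan([540,-3,84],92)
```

```text
t 12.15 tcp [541.8  -2.6  86.9] jawyaw 91.83 axis [ 0.001 -0.    -1.   ] shift [ 0.29 -0.03 -0.18] turn [np.float64(-0.17271437895018948)] j [-0.    0.39 -0.35  0.83 -0.   -0.04] F [-5.2  -0.1  16.36] w 0.2
```

View pics/s11.png

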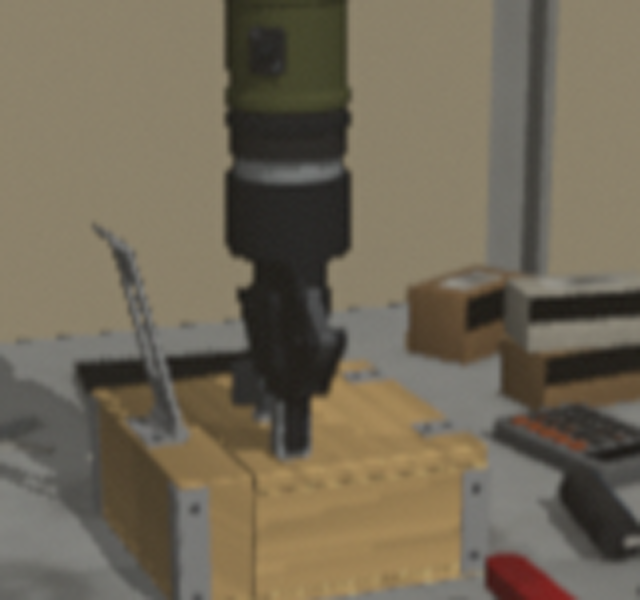

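```bash
cat >> h.py <<'E'
O=np.array([561.2,72.5,0]);_a=np.radians(2);X=np.array([np.cos(_a),np.sin(_a),0]);Y=np.array([-np.sin(_a),np.cos(_a),0]);Z=np.array([0,0,1.])
E
python3 - <<'E'
from h import *
plan(O-X*140+Z*260,92)
E
```

```text
t 12.15 tcp [541.8  -2.6  86.9] jawyaw 91.83 axis [ 0.001 -0.    -1.   ] shift [-17.32   7.4  -11.8 ] turn [np.float64(-0.17271437895018948)] j [-0.    0.39 -0.35  0.83 -0.   -0.04] F [-5.2  -0.1  16.36] w 0.2
```

>>> move_arm(moves=[[-5, 0, 0, 0, 0], [-11, 0, 0, 0, 0], [-17.5, 0, 0, 0, 0], [-17.5, 3, -5, 0, 0], [-17.5, 6, -10, 0, 0], [-17.5, 7.4, -11.8, 0, 0], [-17.5, 7.4, -11.8, 0, 0]])

```text
time: 13.02
tool_pos: [420.9, 68.2, 260.1]
eef_rot: [0.707, -0.012, 0.707, 0.012]
contact_force: [0.3, -0.3, -0.3]
gripper_width: -0.3
```

Run:
```python
from h import *
crop(grab_frame("side"),230,90,390,240,4,"pics/s12.png")
crop(grab_frame("top"),170,105,300,270,3.6,"pics/t12.png")
plan(O-X*140+Z*198,92)
```

```text
t 13.125 tcp [422.8  67.6 260. ] jawyaw 91.84 axis [ 0.002 -0.    -1.   ] shift [ 6.2   0.01 -0.16] turn [np.float64(-0.15571843469523117)] j [ 0.16  0.08 -0.29  1.2  -0.    0.13] F [-0.14 -0.24  0.63] w -0.1
```

View pics/s12.png

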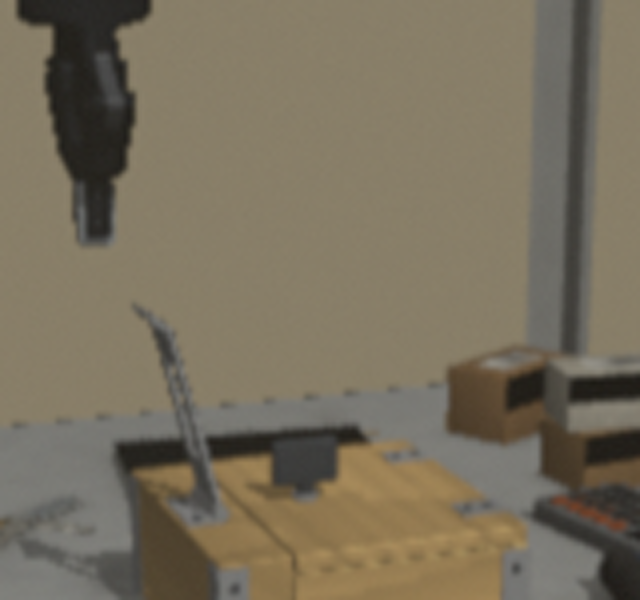

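View pics/t12.png

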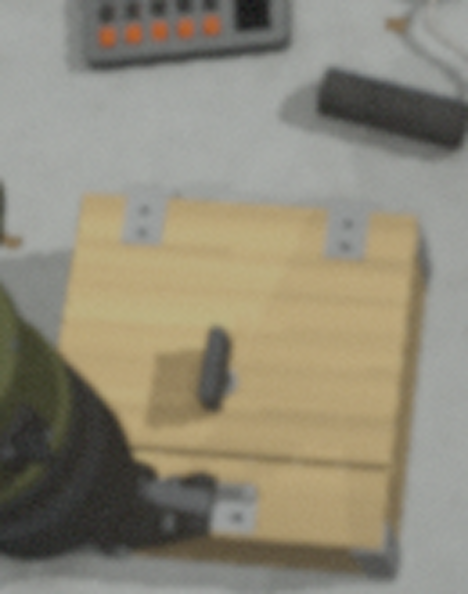

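Run:
```python
from h import *
c=lambda x,y:(170+(x+.5)/3.6-.5,105+(y+.5)/3.6-.5)
for p in[(219,332),(210,392)]:
    P=onz("top",*c(*p),127);print(P.round(1),"case",(P-O)@X,(P-O)@Y)
print(O-11*X)
for p,z in [((80,195),87),((418,212),87),((33,520),87),((387,546),87)]:
    P=onz("top",*c(*p),z);print(P.round(1),"case",(P-O)@X,(P-O)@Y)
```

```text
[567.4  71.5 127. ] case 6.182964692431465 -1.2469505366056182
[532.8  71.  127. ] case -28.45022687310799 -0.5564654671596556
[550.2067009   72.11610554   0.        ]
[655.5 177.6  87. ] case 97.87698939056727 101.75801858975201
[664.9 -23.   87. ] case 100.29688021022362 -99.09133241505505
[458.8 169.5  87. ] case -98.91599493145519 100.52358267892525
[466.  -31.8  87. ] case -98.75606389869903 -100.92584655584083
```

>>> move_arm(moves=[[4, 0, 0, 0, 0], [6.2, 0, 0, 0, 0], [6.2, 0, 1.8, 0, 0], [6.2, 0, 3.6, 0, 0], [6.2, 0, 5.4, 0, 0], [6.5, 0, 7.2, 0, 0], [6.8, 0, 9.2, 0, 0], [7.6, 0, 11.2, 0, 0], [8.6, 0, 12.7, 0, 0], [9.8, 0, 14.2, 0, 0], [11, 0, 15.2, 0, 0], [11, 0, 15.2, 0, 0]])

```text
time: 14.62
tool_pos: [573.4, 72.4, 148.4]
eef_rot: [0.706, -0.011, 0.708, 0.011]
contact_force: [0.7, 0.5, 0.3]
gripper_width: -0.0
```

Run:
```python
from h import *
crop(grab_frame("side"),230,90,390,240,4,"pics/s13.png")
plan(O-X*-30+Z*165,92)
```

```text
t 14.675 tcp [573.2  72.4 149.2] jawyaw 91.83 axis [-0.001 -0.    -1.   ] shift [-1.58  0.06  1.8 ] turn [np.float64(-0.1681626819449349)] j [ 0.13  0.39 -0.16  1.02 -0.    0.09] F [-0.72 -0.41 -0.34] w 0.2
```

View pics/s13.png

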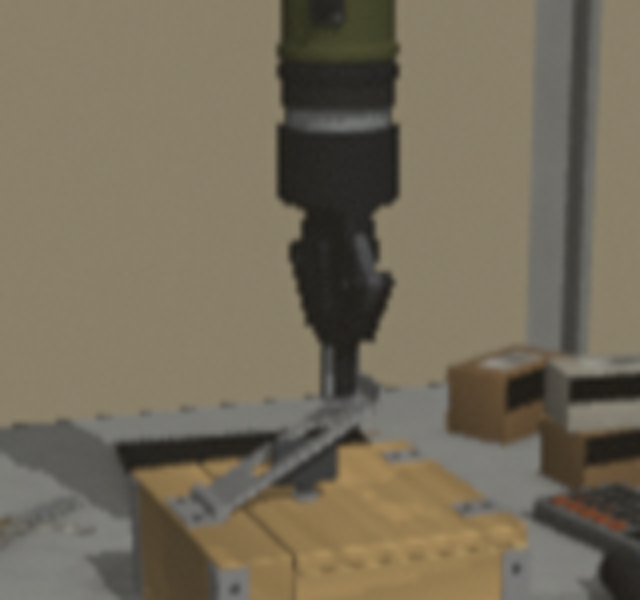

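>>> move_arm(moves=[[-2.2, 0, 0, 0, 0], [-2.5, 0, 1.6, 0, 0], [-1, 0, 1.8, 0, 0], [0.8, 0, 2, 0, 0], [2.2, 0, 2.3, 0, 0], [3.5, 0, 2.6, 0, 0], [4.4, 0, 2.6, 0, 0], [4.4, 0, 2.6, 0, 0]])

```text
time: 15.68
tool_pos: [598.9, 73.2, 105.0]
eef_rot: [0.707, -0.011, 0.707, 0.011]
contact_force: [-0.6, 0.1, 0.9]
gripper_width: -0.0
```

Run:
```python
from h import *
crop(grab_frame("side"),230,90,390,240,4,"pics/s14.png")
plan(O-X*-30+Z*165,92)
```

```text
t 15.725 tcp [599.4  73.3 105.7] jawyaw 91.83 axis [-0. -0. -1.] shift [-5.93  0.05 -0.82] turn [np.float64(-0.167886389789615)] j [ 0.12  0.47 -0.16  0.94 -0.    0.09] F [ 0.41 -0.45  0.17] w -0.3
```

View pics/s14.png

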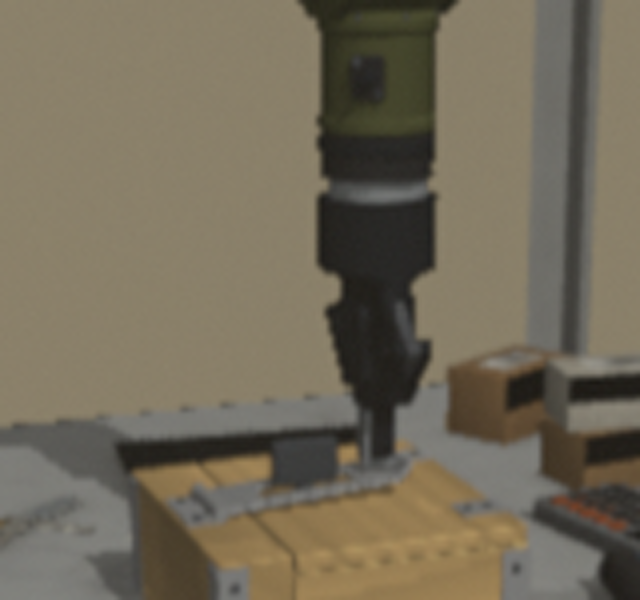

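>>> move_arm(moves=[[0.5, 0, 0, 0, 0], [0.9, 0, 0, 0, 0], [1.2, 0, 0, 0, 0], [1.2, 0, 0, 0, 0]])

```text
time: 16.23
tool_pos: [599.5, 73.3, 94.4]
eef_rot: [0.707, -0.011, 0.707, 0.011]
contact_force: [-1.2, -0.6, 3.1]
gripper_width: -0.1
```

Run:
```python
from h import *
crop(grab_frame("side"),230,140,350,240,6,"pics/s15.png")
plan(O-X*-30+Z*165,92)
```

```text
t 16.275 tcp [599.5  73.3  94.4] jawyaw 91.83 axis [ 0.  0. -1.] shift [-7.06  0.05 -0.82] turn [np.float64(-0.1662495983769503)] j [ 0.12  0.48 -0.18  0.92  0.    0.09] F [-0.02  0.24  3.97] w 0.3
```

View pics/s15.png

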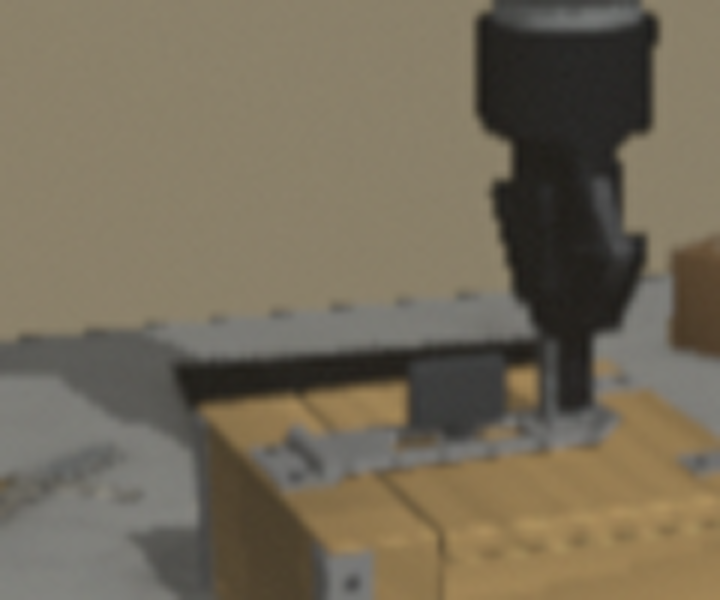

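Finger is inside the lip and pressing. I'll press a little more to make sure the hasp reaches its stop.

>>> move_arm(moves=[[0.2, 0, 0, 0, 0], [0.4, 0, 0, 0, 0], [0.4, 0, 0, 0, 0], [0.4, 0, 0, 0, 0]])

```text
time: 16.77
tool_pos: [599.6, 73.3, 93.4]
eef_rot: [0.708, -0.011, 0.706, 0.011]
contact_force: [-6.5, -0.9, 21.0]
gripper_width: 0.5
```

Run:
```python
from h import *
plan(O-X*11-Y*0.7+Z*165,92)
```

```text
t 16.775 tcp [599.6  73.3  93.4] jawyaw 91.83 axis [ 0.002  0.    -1.   ] shift [-7.17 -0.03 -4.92] turn [np.float64(-0.16718304217025093)] j [ 0.12  0.48 -0.18  0.91  0.    0.09] F [-6.55 -0.91 20.95] w 0.5
```

>>> move_arm(moves=[[-4, 0, 0, 0, 0], [-7.5, 0, -2, 0, 0.4], [-7.5, 0, -4.9, 0, 0.4], [-7.5, 0, -4.9, 0, 0.4], [-7.5, 0, -4.9, 0, 0.4]])

```text
time: 17.4
tool_pos: [551.0, 71.8, 164.7]
eef_rot: [0.707, -0.011, 0.707, 0.011]
contact_force: [0.3, 0.5, 0.3]
gripper_width: 33.9
```

Run:
```python
from h import *
crop(grab_frame("side"),230,90,390,240,4,"pics/s16.png")
plan(O-X*11-Y*0.7+Z*103,92)
```

```text
t 17.45 tcp [551.2  71.8 164.5] jawyaw 91.83 axis [ 0.  0. -1.] shift [ 6.15 -0.03 -0.1 ] turn [np.float64(-0.17005394695223686)] j [ 0.13  0.35 -0.19  1.03 -0.    0.1 ] F [ 0.4  -1.09  0.62] w 33.7
```

View pics/s16.png

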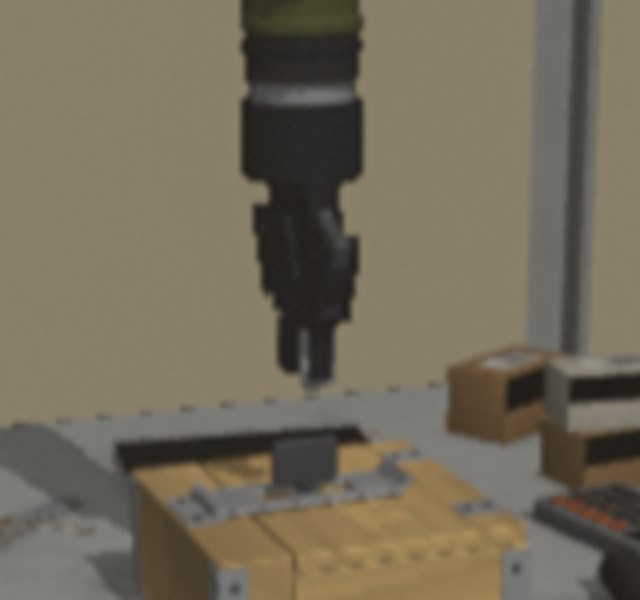

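>>> move_arm(moves=[[3, 0, -0.1, 0, 0.4], [5, 0, -0.1, 0, 0.4], [6.1, 0, -0.1, 0, 0.4], [6.1, 0, -0.1, 0, 0], [6.1, 0, -0.1, 0, 0], [6.1, 0, -0.1, 0, 0], [6.1, 0, -0.1, 0, 0]])

```text
time: 18.32
tool_pos: [549.4, 72.6, 103.9]
eef_rot: [0.707, -0.011, 0.707, 0.012]
contact_force: [1.0, 5.3, -5.8]
gripper_width: 9.2
```

Run:
```python
from h import *
crop(grab_frame("side"),230,120,350,220,6,"pics/s17.png")
plan(O-X*11-Y*0.7+Z*103,92)
```

```text
t 18.375 tcp [549.4  72.6 103.9] jawyaw 91.86 axis [ 0.     0.002 -1.   ] shift [ 0.09 -0.12  0.08] turn [np.float64(-0.1371120246599844)] j [ 0.13  0.39 -0.29  0.89  0.    0.1 ] F [-0.86  5.32 -5.83] w 8.9
```

View pics/s17.png

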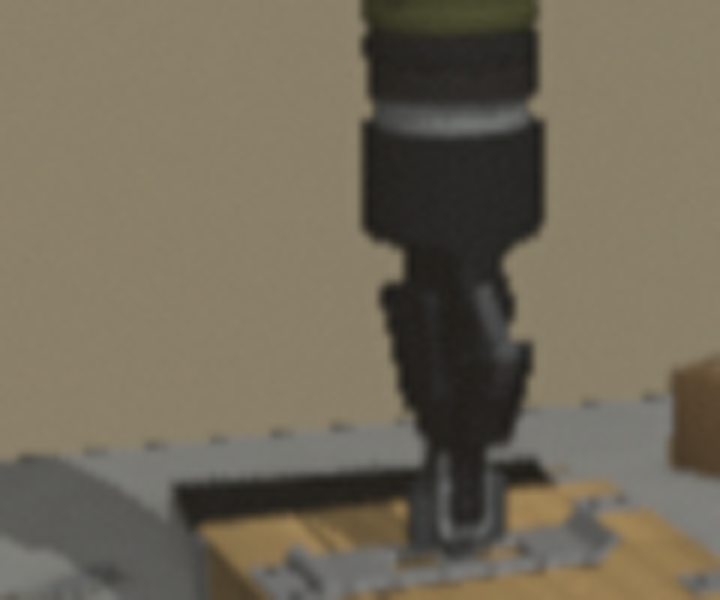

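>>> move_arm(moves=[[0, 0.1, 0, 9, 0], [0, 0.1, 0, 18, 0], [0, 0.1, 0, 27, 0], [0, 0.1, 0, 36, 0], [0, 0.1, 0, 45, 0]])

```text
time: 19.0
tool_pos: [549.5, 73.0, 104.0]
eef_rot: [0.657, 0.262, 0.657, -0.261]
contact_force: [-0.1, 2.7, -4.9]
gripper_width: 8.6
```

>>> move_arm(moves=[[0, 0, 0, 9, 0], [0, 0, 0, 18, 0], [0, 0, 0, 27, 0], [0, 0, 0, 36, 0], [0, 0, 0, 41, 0], [0, 0, 0, 41, 0]])

```text
time: 19.75
tool_pos: [549.6, 73.1, 103.9]
eef_rot: [0.525, 0.474, 0.525, -0.473]
contact_force: [1.6, 4.9, -6.9]
gripper_width: 8.7
```

Run:
```python
from h import *
crop(grab_frame("side"),230,120,350,220,6,"pics/s18.png")
plan(O-X*11-Y*0.7+Z*103,2);print(read_state()['ft_torque'])
```

```text
t 19.8 tcp [549.6  73.1 103.9] jawyaw 5.93 axis [ 0.     0.001 -1.   ] shift [0.09 0.04 0.18] turn [np.float64(3.933341857220128)] j [ 0.13  0.39 -0.29  0.89  0.    1.6 ] F [ 1.06  5.1  -7.32] w 8.6
[ 0.89535496 -0.099765   -0.11454895]
```

View pics/s18.png

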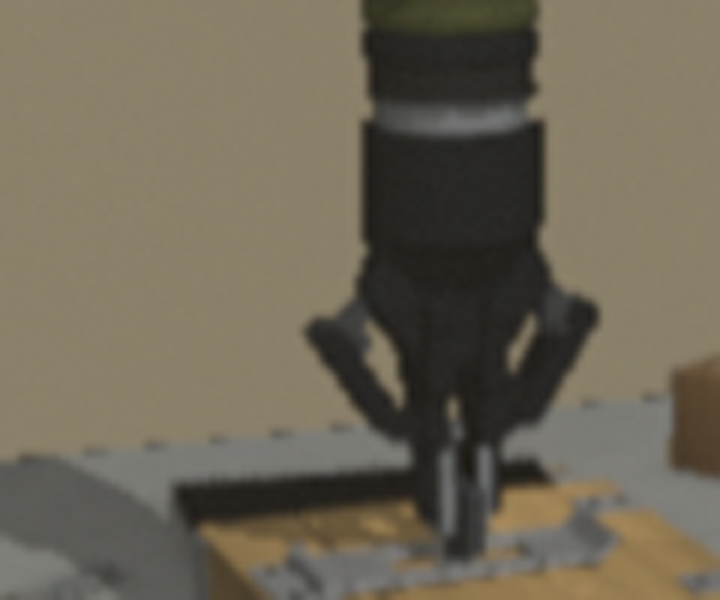

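>>> move_arm(moves=[[0, 0, 0, 0, 0.35], [0, 0, 0, 0, 0.35], [0, 0, 0, 0, 0.35], [-3, 0, 0, 0, 0.35], [-8, 0, 0, 0, 0.35], [-14, 0, 0, 0, 0.35], [-20, 0, 0, 0, 0.35], [-20, 0, -6, 0, 0.35], [-20, 0, -12, 0, 0.35], [-20, 0, -18, 0, 0.35], [-20, 0, -18, 0, 0.35]])

```text
time: 21.18
tool_pos: [530.5, 255.3, 303.6]
eef_rot: [0.526, 0.473, 0.526, -0.472]
contact_force: [-0.1, -0.7, -0.7]
gripper_width: 29.9
```

Run:
```python
from h import *
t=grab_frame("top");s=grab_frame("side");cv2.imwrite("pics/top19.png",t)
crop(s,230,140,390,260,5,"pics/s19.png");crop(t,170,105,300,270,3.6,"pics/t19.png")
plan(O,2)
```

```text
t 21.275 tcp [530.9 252.  303.8] jawyaw 5.93 axis [ 0.    -0.001 -1.   ] shift [30.4   1.17 18.13] turn [np.float64(3.926398637383855)] j [ 0.44  0.36  0.19  1.4  -0.    1.91] F [0.19 0.33 0.08] w 29.7
```

View pics/s19.png

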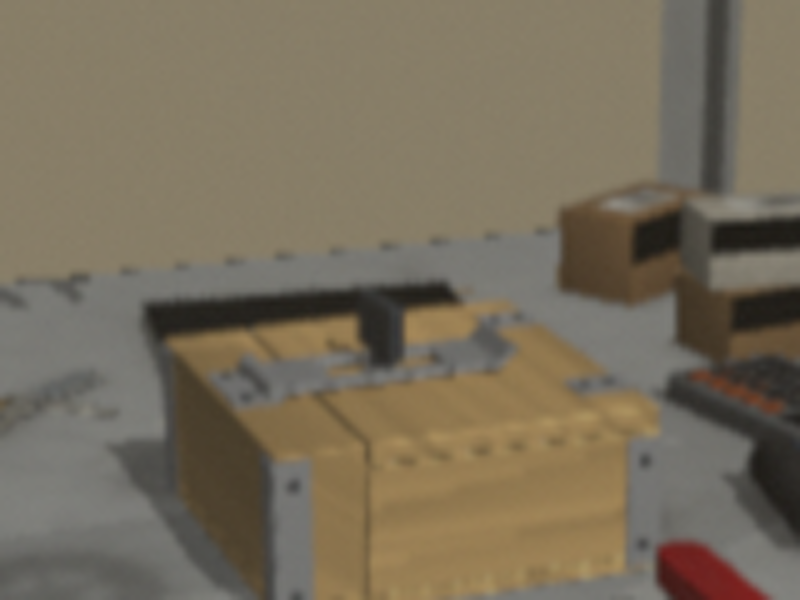

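View pics/top19.png

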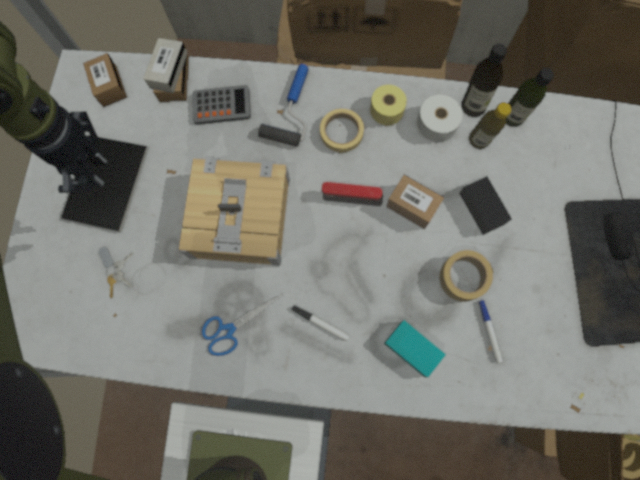

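View pics/t19.png

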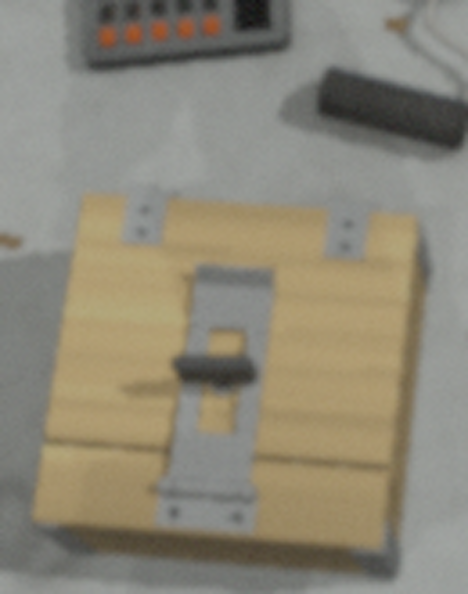

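```bash
python3 -c "
from cell import *
print(job_done())"
```

```text
the job is handed in; nothing more can be done
None
```

I packed the pale carton, shut the case, closed the hasp and turned the catch across it. The job is handed in at about 21 s of the 72 s allowed; the hand-in gave no verdict.

- **Carton:** I lowered it slowly until it touched the well's floor with about 5 N, then let go. The pictures afterwards showed it lying flat near the middle. It is under the lid now, so I could not check it again at the end.
- **Lid:** I pressed it down to its stop, with the fingertip at z = 86.9 mm against a nominal 87 mm for the shut lid.
- **Hasp:** I pressed it flat, with the fingertip at z = 93.4 mm against a nominal 93 mm, and the catch stood through the slot.
- **Catch:** I gripped the bar and turned it 86° clockwise. In the last pictures the bar lies across the hasp, within about 2° of square to the case by eye.
- **Bystanders:** The tall carton, stapler and tape roll look unmoved in the last top view, and the arm is clear of everything.

No check failed. The two cameras' positions for the carton differed by about 7 mm along y; I used the top view, and the grasp confirmed it.

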